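# Close the calorimeter's pressure vessel

## Robot

A 6-joint arm with a two-finger parallel gripper is mounted at the origin on the work surface. World frame = base frame: x ahead of the robot, y to its left, z up, the work surface at z = 0. Lengths are in m, angles in rad, forces in N, time in s.
With the tool pointing down it reaches from about 0.25 to 0.85 m from the base axis. Payload 12.5 kg.
Tool frame: the origin (TCP) lies at the centre of the arm's flange, where the gripper is bolted on; the fingertips stand 186 mm ahead of it and the grasp point (between the pads) lies 167 mm ahead of it; z points along the fingers, y is the line along which they close (so a half turn about z gives the same grasp; the last joint's range is limited). The gripper opens to 93 mm and grips with 3 to 60 N. Pads are 15 mm wide; open, the fingers measure 128 mm over their backs; the gripper's body (75 mm by 188 mm) begins 65 mm behind the grasp point.
Start: joints at [1.052, 0.351, 1.652, -0, 1.139, -0.085], TCP at [0.231, 0.499, 0.405] pointing down, gripper open.
Joint ranges: [-2.75, 2.75], [-0.79, 2.1], [0.01, 2.65], [-1.57, 4.71], [0.07, 3.14], [-2.87, 2.87]. Speed limits (rad/s): [2.22, 2.22, 2.79, 3.14, 3.14, 3.14].

## Interface

Orientations are given as a rotation vector (axis times angle).
In Python, from station import r gives the robot as it stands.
- The arm moves only by the shell command python3 -m jog 'ROWS' [FORCE]. ROWS is JSON, one flat list of numbers, 7 for each row, row after row: the shift along the tool's x, y, z in mm, then the turn, a rotation vector about the tool's x, y, z in degrees, then the opening, from 0 (shut) to 1 (fully open). In form: [x, y, z, wx, wy, wz, grip, x, y, z, wx, wy, wz, grip, ...]. A call has 1 to 5 rows; each row shifts and turns the commanded pose from where the row before left it, along the tool's axes as they then stand; what a row does not reach is not made up. A row lasts 1/10 s, in which the tool goes at most 50 mm and 8.59 degrees, less where a joint would pass 70% of its speed; a pose out of reach is approached as far as the arm can. A call with a gripper value outside its range is refused whole. The fingers move at their own pace and stop on an object; FORCE is the grip in N (left out, the last holds). Time passes only in rows, so rows that do not move let the fingers close. It gives the time, the measured TCP pose, the force, the opening and the grip force at its end, in the units of the state.
- r.get_state(): the state, without advancing time (a new reading comes with each control period).
- r.grab_frame(name): name is "scene" or "top"; returns a dict with "pixels" (480x640x3 uint8, red, green, blue), "mtx" (3x3 intrinsics, pixels), "D" ([k1, k2, p1, p2, k3] as OpenCV has them; the pictures are not rectified), "extrinsics" (4x4, takes a point from world to camera coordinates). Camera axes: x right, y down, z forward; pixel columns grow to the right and rows downward; lengths in m; the calibration is good to about 2 mm. A picture is of the moment at which its call begins. There is no depth.
- r.close_job(): hands the job in; it is judged then, once.
The state is a dict: "time_s": time; "joints": joint angles; "joint_vel": joint speeds; "effort": joint torques, N m; "tcp_pos": TCP position; "ee_rot": TCP orientation; "contact_force": force on the tool from outside, world axes, zero at the start; "ft_torque": the same for the moment, N m; "grip_width": finger opening in m; "grip_force": force on a finger pad.
Only numpy, scipy, OpenCV 4.12 (cv2) and the standard library are available. Lean on these libraries where they do the work, as an engineer would, in place of code of your own. Each camera call takes 0.05 s, during which the arm holds its last target. There are 200 camera calls.

## Task

Close the calorimeter's pressure vessel: lift the loose head off its stand by the valve stem, seat it fully home and level in the vessel's mouth and let go of it; only then put the knurled ring on over it, turn it clockwise under a light hand until it drops into its thread, and screw it home until it comes up snug, about half a newton metre. Feel your way and force nothing, neither by pushing hard nor by overtightening; leave the other things on the shelf where they are, and let go at the end.

Things in the scene. Friction and masses are not known exactly. Their poses are not given: they have to be found in the camera images.
- vessel: Steel pressure vessel, mouth up, fixed in a grey bench socket (94 mm square, 30 mm high, bolted down). Origin under the socket on the axis, z up. Rim 100 mm up; neck 47 mm across; round it four thread ramps, 53 across, 4 to 12 mm below the rim, 30 degree gaps between. Mouth 41 mm wide, 7 mm deep to a rubber seal (30 N per mm); below it a 30 mm bore, 60 mm deep. Body 57 mm across, from 82 mm down.
- head: Loose steel head: disc 39 mm across, 8.5 mm thick, its lowest 2 mm 37 mm across; round valve stem 16 mm across rising 30 mm from the middle of its top; two electrodes and a crucible hang 28 mm below it, within 9 mm of the axis. Origin: centre of the disc's underside, z up along the stem. Seated it lies 93 mm above the vessel's origin, top 1.5 mm above the rim. 120 to 190 g.
- ring: Knurled screw ring: 64 mm across, 17 mm high, 4 mm top lip with a 26 mm hole. Origin: centre of its lower edge, z up. Hidden in the skirt four lugs, a quarter turn apart, leave 49 mm; how they lie is unmarked. It rides on the ramps 96 mm above the vessel's origin; turned, it drops to 88.5 in the gaps; about 50 degrees on, screwed home at 87, its lip meets the rim and the torque rises fast.
- stand: Fixed bent-sheet stand on which the head rests: foot 80 x 70 mm, top 60 x 60 mm, 50 mm high, with a 23 mm square hole for the electrodes. Origin: centre of its underside, z up.
- compass: Bystander: red pocket compass, 60 mm across, 15 mm high. Origin: centre of its underside.
- copper_disc: Bystander: plain copper disc, 60 mm across, 5 mm thick. Origin: centre of its underside.
- petri: Bystander: glass petri dish, 90 mm across, 16 mm high. Origin: centre of its underside.
- jump_ring: Bystander: plain smooth aluminium ring, 58 mm across, 45 mm hole, 10 mm high. Origin: centre of its underside.
- slotted_mass: Bystander: brass mass, 42 mm across, with a small knob on top, 44 mm high. Origin: centre of its underside.
- bar_magnet: Bystander: bar magnet lying flat, 20 x 80 x 10 mm. Origin: centre of its underside, long side along its y.
There are look-alikes about, which are no part of the job. Leave any turquoise look-alike of the ring alone.

How it is judged:
By the outcome, as a careful person would: the job done as asked, in the order asked, and still so for the second after the job is handed in, with the robot touching nothing.
It also fails if it takes over 72 s, if anything falls off the work surface, if the arm or the gripper's body presses on something with over 40 N, if the wrist force passes 120 N, or if a joint passes its speed limit or range.

## Working session

There is one attempt and no reset: what is moved stays moved. The work goes in short steps, Python scripts to look and compute and a shell command to move; the robot and the scene stay as the last step left them, time stands still between calls to the robot, and variables do not carry over. Pictures are saved under pics/ and viewed, at most 10 in all, crops included, and the job is handed in when it is done.

```bash
mkdir -p pics; ls; python3 - <<'E'
from station import r
import cv2,numpy as np,pickle
d={}
for n in("scene","top"):
    f=r.grab_frame(n);d[n]=f
    cv2.imwrite(f"pics/{n}0.png",f["pixels"][:,:,::-1])
    print(n,f["mtx"].tolist(),f["D"],np.round(f["extrinsics"],4).tolist())
pickle.dump(d,open("f0.pkl","wb"))
s=r.get_state();print({k:np.round(v,3).tolist() for k,v in s.items()})
E
```

```text
pics
scene [[458.8572331629041, 0.0, 325.61527343479054], [0.0, 458.8572331629041, 230.09252568019568], [0.0, 0.0, 1.0]] [-0.00297479  0.          0.          0.          0.        ] [[-0.6229, 0.7821, -0.0156, 0.3024], [0.4284, 0.3244, -0.8434, -0.1634], [-0.6546, -0.532, -0.5371, 1.2231], [0.0, 0.0, 0.0, 1.0]]
top [[582.9048429078222, 0.0, 321.94649661002813], [0.0, 582.9048429078222, 248.45202669457112], [0.0, 0.0, 1.0]] [-0.12593462  0.          0.          0.          0.        ] [[0.0051, -1.0, 0.0028, 0.0278], [-0.9996, -0.0052, -0.0274, 0.505], [0.0274, -0.0026, -0.9996, 1.1226], [0.0, 0.0, 0.0, 1.0]]
{'time_s': 0.1, 'joints': [1.052, 0.351, 1.652, -0.0, 1.139, -0.085], 'joint_vel': [0.001, -0.001, -0.001, 0.002, 0.002, 0.001], 'effort': [0.001, -49.802, -28.571, 0.07, 0.024, -0.0], 'tcp_pos': [0.231, 0.499, 0.404], 'ee_rot': [-0.676, -3.068, 0.001], 'contact_force': [-0.123, -0.157, 0.037], 'ft_torque': [0.007, -0.004, 0.04], 'grip_force': 0.0, 'grip_width': 0.093}
```

View pics/top0.png

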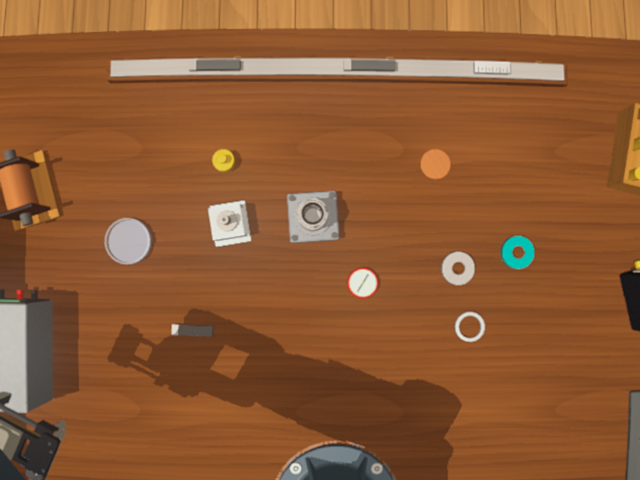

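View pics/scene0.png

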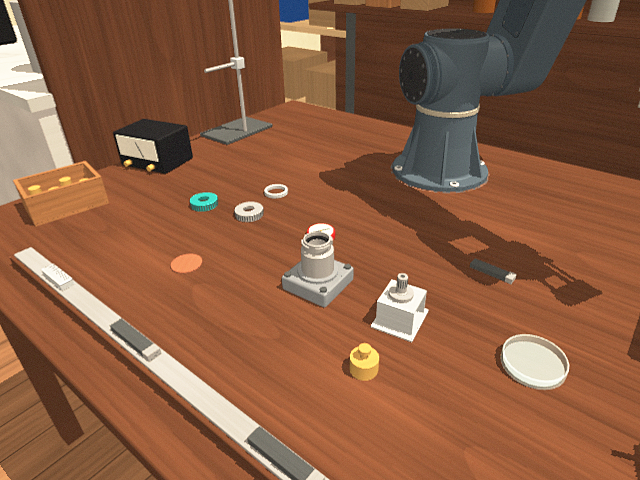

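The top view shows the vessel at about (313,213), the head on its stand at (228,218), the grey ring at (458,268), its turquoise look-alike at (518,252) and the jump ring at (470,326). The scene view shows the same things: vessel (318,250), head (402,288), ring (249,211). Next I'll enlarge these.

```bash
cat > h.py <<'E'
import cv2,numpy as np,pickle
def ray(f,uv):
    n=cv2.undistortPoints(np.array([[uv]],float),f["mtx"],np.array(f["D"]))[0,0]
    E=np.array(f["extrinsics"]);R=E[:3,:3];return -R.T@E[:3,3],R.T@np.r_[n,1]
def onz(f,uv,z):
    o,d=ray(f,uv);return o+d*(z-o[2])/d[2]
def proj(f,P):
    E=np.array(f["extrinsics"]);return cv2.projectPoints(np.array(P,float).reshape(-1,1,3),cv2.Rodrigues(E[:3,:3])[0],E[:3,3],f["mtx"],np.array(f["D"]))[0][:,0]
E
python3 - <<'E'
from h import *
d=pickle.load(open("f0.pkl","rb"))
def c(n,u,v,w,h,s): return cv2.resize(d[n]["pixels"][v:v+h,u:u+w,::-1],None,fx=s,fy=s,interpolation=cv2.INTER_CUBIC)
T=np.hstack([c("top",280,180,66,66,6),c("top",200,186,66,66,6)])   # 792 wide
S=np.hstack([c("scene",298,226,44,66,4),c("scene",374,268,60,66,4),c("scene",228,194,44,66,4),c("top",436,246,46,66,4)])
S=np.pad(S,((0,0),(0,max(0,792-S.shape[1])),(0,0)))[:204,:792]
cv2.imwrite("pics/crop1.png",np.vstack([T,S])[:600])
E
```

```text
(no output)
```

View pics/crop1.png

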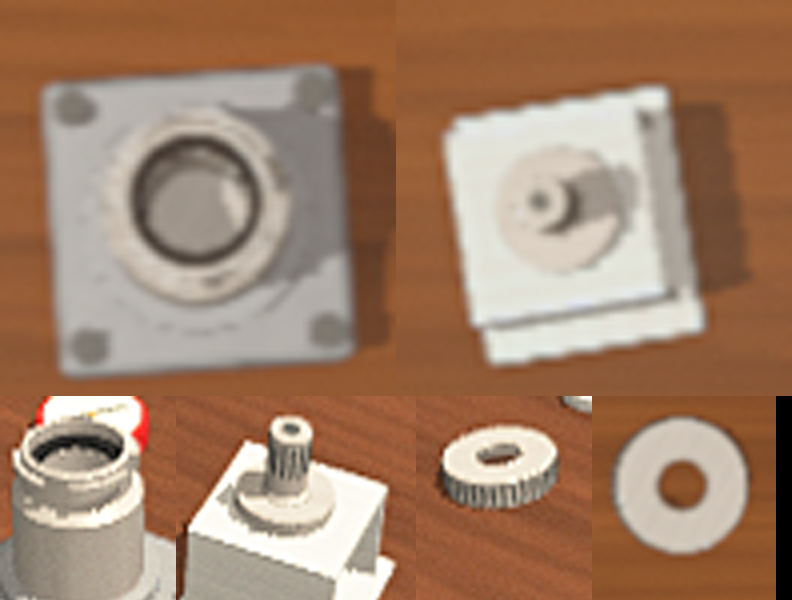

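The crop shows the vessel mouth at about (312.7,213.3) in the top view. The stem-top hole is at about (224.2,219.5) in top and (402.7,276) in scene. The ring is at about (458.5,268). Now for numbers.

```bash
python3 - <<'E'
from h import *
d=pickle.load(open("f0.pkl","rb"));T=d["top"];S=d["scene"]
im=T["pixels"];hsv=cv2.cvtColor(im,cv2.COLOR_RGB2HSV);g=cv2.cvtColor(im,cv2.COLOR_RGB2GRAY)
low=((hsv[...,1]<70)&(hsv[...,2]>90)).astype(np.uint8)
cs,_=cv2.findContours(low,cv2.RETR_CCOMP,cv2.CHAIN_APPROX_NONE)
for c in cs:
    (u,v),(w,h),a=cv2.minAreaRect(c)
    if cv2.contourArea(c)>60 and 100<u<500 and 120<v<350:
        print("rect",np.round([u,v,w,h,a],1),"z.03",np.round(onz(T,(u,v),.03)[:2],4),"z.017",np.round(onz(T,(u,v),.017)[:2],4),"z.05",np.round(onz(T,(u,v),.05)[:2],4), cv2.contourArea(c))
# mouth dark ring
m=(g<90).astype(np.uint8)
m[:, :298]=0;m[:,328:]=0;m[:198]=0;m[230:]=0
cs,_=cv2.findContours(m,cv2.RETR_EXTERNAL,cv2.CHAIN_APPROX_NONE)
c=max(cs,key=cv2.contourArea);e=cv2.fitEllipse(cv2.convexHull(c));print("mouth",e,cv2.contourArea(c),onz(T,e[0],.1),onz(T,e[0],.097))
print("stem top",onz(T,(224.2,219.5),.0885),onz(S,(402.7,276),.0885))
V=onz(T,e[0],.1);print("vessel in scene",proj(S,[V]))
# dark hole centroid
for f,(u0,v0) in((T,(224,219)),(S,(403,276))):
    gg=cv2.cvtColor(f["pixels"],cv2.COLOR_RGB2GRAY)[v0-5:v0+6,u0-6:u0+7];print(gg)
E
```

```text
rect [175.5 329.   10.    7.   90. ] z.03 [0.3489 0.3093] z.017 [0.3474 0.3126] z.05 [0.3512 0.3043] 62.0
rect [469.5 326.   30.   29.   90. ] z.03 [ 0.3573 -0.2525] z.017 [ 0.356  -0.2559] z.05 [ 0.3594 -0.2474] 688.5
rect [469.5 326.5  21.   23.    0. ] z.03 [ 0.3564 -0.2525] z.017 [ 0.355  -0.2559] z.05 [ 0.3585 -0.2474] 380.5
rect [362.5 282.5  25.5  25.5  45. ] z.03 [ 0.44   -0.0468] z.017 [ 0.4396 -0.0478] z.05 [ 0.4406 -0.0454] 517.0
rect [457.5 267.5  33.   33.   90. ] z.03 [ 0.4692 -0.2288] z.017 [ 0.4691 -0.2319] z.05 [ 0.4692 -0.2241] 858.5
rect [458.  268.   12.7  12.7  45. ] z.03 [ 0.4682 -0.2298] z.017 [ 0.4681 -0.2329] z.05 [ 0.4683 -0.225 ] 133.0
rect [127.5 241.   46.   45.   90. ] z.03 [0.5166 0.4048] z.017 [0.5171 0.4091] z.05 [0.5159 0.398 ] 1635.5
rect [229.  223.3  42.3  38.7  80.8] z.03 [0.5513 0.2078] z.017 [0.5522 0.2099] z.05 [0.5499 0.2046] 1532.0
rect [312.7 216.5  49.2  49.6  86.2] z.03 [0.565  0.0483] z.017 [0.566  0.0484] z.05 [0.5633 0.048 ] 2335.0
rect [308.6 208.   10.1  21.1  55.5] z.03 [0.5811 0.0562] z.017 [0.5823 0.0565] z.05 [0.5791 0.0558] 63.5
[... 821 characters left out ...]
9 208 208 195 168 133 101 101 131 155]
 [208 209 208 206 207 195 167 140 125 122 149 184 197]]
[[105 105 110 108 109 106 103  98 102  98 100 108 103]
 [103  98  90  94 113 117 107  99 100  97 100 102  98]
 [103 121 191 188 204 202 201 197 161 103 100 102 107]
 [100 210 253 241 219 216 227 245 234 195 130 106 108]
 [133 251 245 206 114  99 126 176 244 253 174 106 105]
 [136 249 243 188 119 100  97 102 241 247 239 113 102]
 [ 71 222 240 225 198 155 149 193 241 246 255 120  91]
 [ 72 145 221 241 250 236 230 247 243 243 218 113 104]
 [ 70 105 135 193 217 221 223 224 223 221 150 104 110]
 [ 63 104 123 120 125 137 146 157 149 166 111 100 108]
 [ 78  77 116 110 106 158 128 175 113 154  82  98 104]]
```

```bash
cat >> h.py <<'E'
def tri(f,a,g,b):
    o,p=ray(f,a);q,s=ray(g,b);p/=np.linalg.norm(p);s/=np.linalg.norm(s)
    t=np.linalg.lstsq(np.c_[p,-s],q-o,rcond=None)[0];A=o+t[0]*p;B=q+t[1]*s
    return (A+B)/2,np.linalg.norm(A-B)
E
python3 - <<'E'
from h import *
d=pickle.load(open("f0.pkl","rb"));T=d["top"];S=d["scene"]
print("stem",tri(T,(223.7,219.2),S,(402.5,275.7)),onz(T,(223.7,219.2),.0885))
g=cv2.cvtColor(S["pixels"],cv2.COLOR_RGB2HSV)
low=((g[...,1]<70)&(g[...,2]>70)).astype(np.uint8)
for (u0,v0,u1,v1) in((225,195,272,230),(280,225,360,305),(370,265,432,340)):
    m=np.zeros_like(low);m[v0:v1,u0:u1]=low[v0:v1,u0:u1]
    cs,_=cv2.findContours(m,cv2.RETR_EXTERNAL,cv2.CHAIN_APPROX_NONE);c=max(cs,key=cv2.contourArea)
    print(cv2.boundingRect(c),"ell",cv2.fitEllipse(c))
print(proj(S,[[.469,-.2324,.017],[.469,-.2324,0],[.565,.048,.1],[.5542,.2085,.0885],[.5542,.2085,.0585]]))
v=S["pixels"][226:258,298:340]
cv2.imwrite("pics/a.png",cv2.resize(np.hstack([v[:,:,::-1]]),None,fx=14,fy=14,interpolation=cv2.INTER_CUBIC))
E
```

```text
stem (array([0.55505828, 0.20838525, 0.08550527]), np.float64(0.001015805554288552)) [0.55456575 0.20832327 0.0885    ]
(234, 202, 29, 20) ell ((248.43588256835938, 211.3599395751953), (19.63041114807129, 29.177663803100586), 84.37616729736328)
(282, 225, 72, 80) ell ((317.4913635253906, 268.07110595703125), (62.467010498046875, 77.41690826416016), 12.81728458404541)
(371, 273, 58, 67) ell ((400.2593994140625, 308.9443054199219), (50.938446044921875, 63.87849807739258), 15.801030158996582)
[[249.15354546 206.84365481]
 [249.94132049 213.37434765]
 [317.58776476 235.94462652]
 [403.33554656 273.89877394]
 [401.88795811 289.0820756 ]]
```

View pics/a.png

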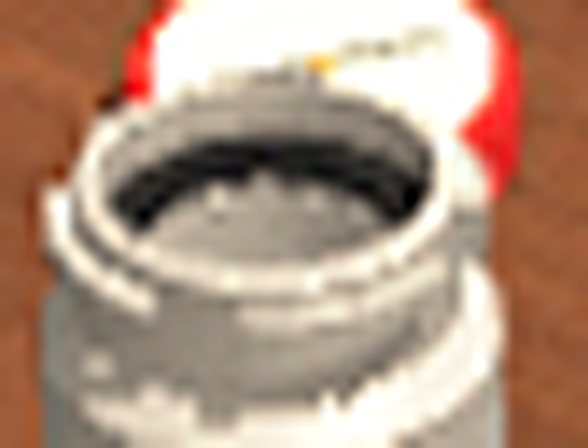

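The vessel rim in the scene view is centred at about (316.5,239), against a predicted (317.6,236). The stem shows a similar offset, so the top-camera geometry stands to within the stated calibration. I'll move above the stem now.

```bash
python3 -m jog '[-38,-12,0,0,0,0,1,-38,-12,0,0,0,0,1,-38,-12,0,0,0,0,1,-38,-12,0,0,0,0,1,-38,-12,0,0,0,0,1]' && python3 -m jog '[-38,-12,10,0,0,0,1,-38,-12,10,0,0,0,1,-38,-12,10,0,0,0,1,-38,-12,10,0,0,0,1,-38,-12,10,0,0,0,1]' && python3 -m jog '[-30,-8,15,0,0,0,1,0,0,0,0,0,0,1]'
cat >> h.py <<'E'
from scipy.spatial.transform import Rotation as Ro
def go(s,xy,z=None):
    "needed shift in tool axes (mm) to bring TCP to xy, z"
    p=np.array(s["tcp_pos"]);t=np.array([xy[0],xy[1],p[2] if z is None else z])
    return np.round(1000*Ro.from_rotvec(s["ee_rot"]).inv().apply(t-p),1)
def tilt(s,yaw=None):
    R=Ro.from_rotvec(s["ee_rot"]).as_matrix();return np.round(R[:,2],4),np.degrees(np.arctan2(R[1,1],R[0,1]))
E
python3 - <<'E'
from h import *
from station import r
s=r.get_state();print(go(s,(.5547,.2085),.249),tilt(s),s["tcp_pos"],s["joints"],s["contact_force"],s["ft_torque"])
E
```

```text
time_s: 0.6
tcp_pos: [0.3793, 0.3635, 0.4046]
ee_rot: [-0.676, -3.068, 0.0]
contact_force: [0.5, -0.1, -1.2]
grip_width: 0.0925
grip_force: 0.0
time_s: 1.1
tcp_pos: [0.5265, 0.2291, 0.3541]
ee_rot: [-0.676, -3.068, 0.0]
contact_force: [0.2, -0.1, 0.0]
grip_width: 0.0927
grip_force: 0.0
time_s: 1.3
tcp_pos: [0.5511, 0.2081, 0.3375]
ee_rot: [-0.68, -3.065, 0.003]
contact_force: [0.2, 0.4, 0.1]
grip_width: 0.0932
grip_force: 0.0
[-3.2  2.1 88.5] (array([-0.0025, -0.0012, -1.    ]), np.float64(64.96412596341384)) [0.55108049 0.20806808 0.33747151] [ 2.82064828e-01  4.95614309e-01  1.61079181e+00 -5.28737088e-04
  1.03788705e+00 -8.51501993e-01] [0.1985785  0.41267222 0.06225103] [-0.01859089  0.05630257 -0.02303239]
```

```bash
python3 -m jog '[-1,1,20,0,0,0,1,-1,1,20,0,0,0,1,-1,0,20,0,0,0,1,0,0,0,0,0,0,1]'
python3 - <<'E'
from h import *
from station import r
s=r.get_state();print(go(s,(.5547,.2085),.250),tilt(s))
d={n:r.grab_frame(n) for n in("scene","top")};pickle.dump(d,open("f1.pkl","wb"))
c=lambda n,u,v,w,h,k:cv2.resize(d[n]["pixels"][v:v+h,u:u+w,::-1],None,fx=k,fy=k,interpolation=cv2.INTER_CUBIC)
cv2.imwrite("pics/b.png",np.hstack([c("scene",350,180,100,130,4),c("top",180,160,100,130,4)]))
E
```

```text
time_s: 1.7
tcp_pos: [0.5519, 0.2114, 0.2775]
ee_rot: [-0.675, -3.064, 0.003]
contact_force: [-0.3, 0.3, 0.9]
grip_width: 0.093
grip_force: 0.0
[-3.8 -1.4 27.5] (array([-0.0043, -0.0012, -1.    ]), np.float64(65.166186275418))
```

View pics/b.png

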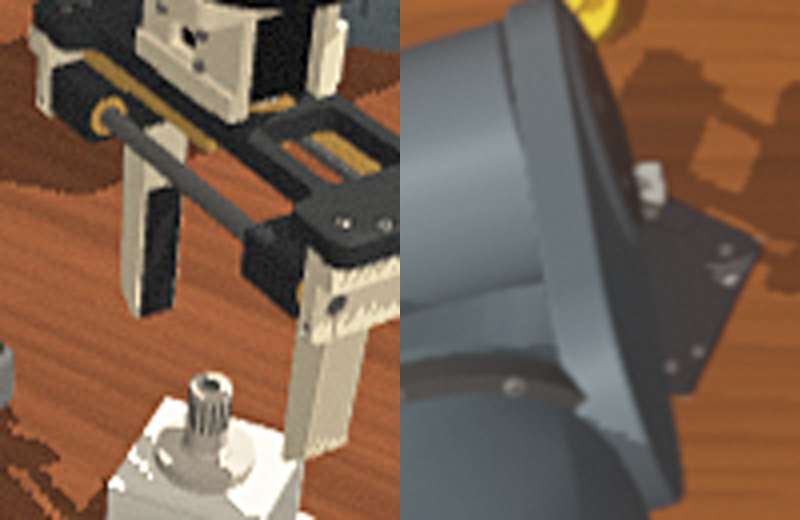

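The left fingertip ends near crop (150,312) and the right one near (320,455), with the stem top at crop (211,382), roughly between them. I'll compare these with the predicted tip positions.

```bash
python3 - <<'E'
from h import *
from station import r
s=r.get_state();R=Ro.from_rotvec(s["ee_rot"]);S=pickle.load(open("f1.pkl","rb"))["scene"]
for y in(-46.5,-64,46.5,64):
  for x in(-7.5,7.5):
    P=np.array(s["tcp_pos"])+R.apply(np.array([x,y,186])/1000)
    print(y,x,np.round((proj(S,[P])[0]-[350,180])*4,0))
print((proj(S,[[.5547,.2085,.0885]])[0]-[350,180])*4)
E
```

```text
-46.5 -7.5 [140. 307.]
-46.5 7.5 [172. 297.]
-64 -7.5 [116. 284.]
-64 7.5 [148. 275.]
46.5 -7.5 [281. 441.]
46.5 7.5 [315. 428.]
64 -7.5 [311. 469.]
64 7.5 [345. 456.]
[212.67246164 376.23717861]
```

The tip offsets match the stem's offset to about 2 mm, so the top-camera positions hold in the robot frame. I'll centre, descend and grip.

```bash
python3 -m jog '[-3,-1,14,0,0,0,1,0,0,13,0,0,0,1,0,0,0,0,0,0,1]' && python3 -m jog '[0,0,0,0,0,0,0.3,0,0,0,0,0,0,0.15,0,0,0,0,0,0,0.15,0,0,0,0,0,0,0.15,0,0,0,0,0,0,0.15]' 5; python3 -c "
from h import *
from station import r
s=r.get_state();print(s['contact_force'],s['ft_torque'],s['grip_width'],tilt(s),go(s,(.5547,.2085),.250))"
```

```text
time_s: 2.1
tcp_pos: [0.5547, 0.2087, 0.2509]
ee_rot: [-0.676, -3.065, 0.002]
contact_force: [-0.9, -0.5, 0.6]
grip_width: 0.093
grip_force: 0.0
time_s: 2.6
tcp_pos: [0.5553, 0.209, 0.253]
ee_rot: [0.676, 3.068, 0.0]
contact_force: [0.0, -0.4, -1.1]
grip_width: 0.0576
grip_force: 0.0
[ 0.00866445 -0.35924257 -1.14739088] [ 0.01065074 -0.0184787   0.00531106] 0.057582220426609244 (array([ 3.e-04,  1.e-04, -1.e+00]), np.float64(65.14750485750292)) [ 0.3 -0.7  3. ]
```

```bash
python3 -m jog '[0,0,2,0,0,0,0.15,0,0,0,0,0,0,0.15,0,0,0,0,0,0,0.15,0,0,0,0,0,0,0.15,0,0,0,0,0,0,0.15]' 5;  python3 -m jog '[0,0,0,0,0,0,0.15,0,0,0,0,0,0,0.15,0,0,0,0,0,0,0.15]'
```

```text
time_s: 3.1
tcp_pos: [0.5552, 0.209, 0.2507]
ee_rot: [0.676, 3.068, -0.0]
contact_force: [0.2, -0.4, -0.2]
grip_width: 0.018
grip_force: 0.5
time_s: 3.4
tcp_pos: [0.5552, 0.2089, 0.2508]
ee_rot: [-0.676, -3.068, 0.0]
contact_force: [-0.4, -1.8, 0.7]
grip_width: 0.016
grip_force: 5.0
```

```bash
python3 -m jog '[0,0,0,0,0,0,0.15,0,0,0,0,0,0,0.15,0,0,0,0,0,0,0.15]'
```

```text
time_s: 3.7
tcp_pos: [0.5552, 0.2089, 0.2507]
ee_rot: [-0.676, -3.068, 0.0]
contact_force: [-0.6, -0.9, 1.4]
grip_width: 0.0157
grip_force: 5.0
```

```bash
python3 -m jog '[0,0,0,0,0,0,0.1,0,0,-5,0,0,0,0.1,0,0,-20,0,0,0,0.1,0,0,-30,0,0,0,0.1,0,0,-30,0,0,0,0.1]' 25 && python3 -m jog '[0,0,-10,0,0,0,0.1,0,0,0,0,0,0,0.1]' && python3 -m jog '[-12,-22,0,0,0,0,0.1,-16,-30,0,0,0,0,0.1,-16,-30,0,0,0,0,0.1,-16,-30,0,0,0,0,0.1,-16,-28,0,0,0,0,0.1]' && python3 -m jog '[0,0,0,0,0,0,0.1,0,0,0,0,0,0,0.1]'; python3 - <<'E'
from h import *
from station import r
s=r.get_state();print(s['contact_force'],s['ft_torque'],tilt(s),go(s,(.566,.0486)))
d={n:r.grab_frame(n) for n in("scene","top")};pickle.dump(d,open("f2.pkl","wb"))
c=lambda n,u,v,w,h,k:cv2.resize(d[n]["pixels"][v:v+h,u:u+w,::-1],None,fx=k,fy=k,interpolation=cv2.INTER_CUBIC)
cv2.imwrite("pics/c.png",np.hstack([c("scene",270,170,100,110,5),c("top",280,160,60,110,5)]))
E
```

```text
time_s: 4.2
tcp_pos: [0.5551, 0.209, 0.3367]
ee_rot: [-0.676, -3.067, 0.0]
contact_force: [-0.0, 0.3, -1.1]
grip_width: 0.0155
grip_force: 25.0
time_s: 4.4
tcp_pos: [0.5553, 0.2091, 0.3468]
ee_rot: [0.676, 3.066, 0.002]
contact_force: [0.5, 0.0, -1.3]
grip_width: 0.0156
grip_force: 25.0
time_s: 4.9
tcp_pos: [0.5649, 0.0486, 0.3438]
ee_rot: [-0.676, -3.065, 0.001]
contact_force: [0.5, 0.2, -1.3]
grip_width: 0.0153
grip_force: 25.0
time_s: 5.1
tcp_pos: [0.5651, 0.0497, 0.3442]
ee_rot: [-0.678, -3.065, 0.0]
contact_force: [-0.2, 0.9, -1.6]
grip_width: 0.0156
grip_force: 25.0
[-0.17092819  0.8676045  -1.57071058] [ 0.01286826 -0.05800243  0.01895875] (array([-2.2e-03,  2.0e-04, -1.0e+00]), np.float64(65.06847302030022)) [-1.2 -0.6 -0. ]
```

View pics/c.png

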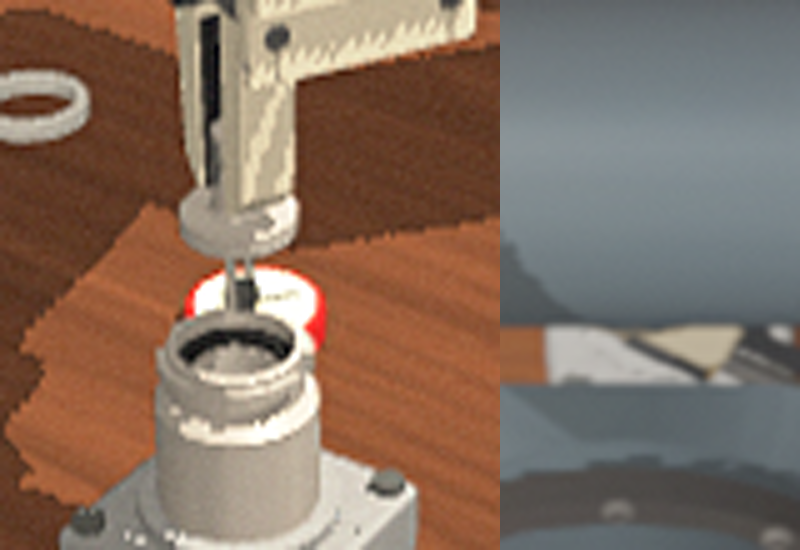

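```bash
python3 - <<'E'
from h import *
from station import r
S=pickle.load(open("f2.pkl","rb"))["scene"]
s=r.get_state();x,y,z=s["tcp_pos"];zb=z-.2009
a=np.linspace(0,6.283,90)
def circ(x,y,z,R):
    p=(proj(S,np.c_[x+R*np.cos(a),y+R*np.sin(a),0*a+z])-[270,170]+.5)*5;return "L%.0f R%.0f T%.0f B%.0f"%(p[:,0].min(),p[:,0].max(),p[:,1].min(),p[:,1].max())
print("disc top",circ(x,y,zb+.0085,.0195),"mid",circ(x,y,zb+.002,.0195),"bot",circ(x,y,zb,.0185))
print("rim",circ(.5655,.0482,.1,.0235))
# auto extraction of disc left/right and rim left/right
im=S["pixels"];h=cv2.cvtColor(im,cv2.COLOR_RGB2HSV);m=(h[...,1]<75)&(h[...,2]>110)
for v in list(range(208,224))+list(range(232,252,2)): 
    u=np.where(m[v,290:345])[0]+290;print(v,u.min() if len(u) else 0,u.max() if len(u) else 0,end="; ")
# world px scale
print(); print(proj(S,[[.5655,.0482,.1],[.5665,.0482,.1],[.5655,.0492,.1],[.5655,.0482,.101]])*5)
E
```

```text
disc top L183 R303 T171 B231 mid L183 R303 T188 B248 bot L187 R300 T195 B252
rim L170 R310 T296 B372
208 308 327; 209 307 328; 210 306 328; 211 306 329; 212 306 329; 213 306 329; 214 306 328; 215 306 328; 216 306 328; 217 307 328; 218 307 327; 219 308 326; 220 310 324; 221 314 320; 222 315 320; 223 315 320; 232 309 332; 234 305 330; 236 304 330; 238 303 331; 240 301 332; 242 301 332; 244 302 331; 246 302 332; 248 301 333; 250 301 333; 
[[1587.45647774 1180.56720625]
 [1585.57299207 1181.86424345]
 [1589.74970391 1181.55076668]
 [1587.38209061 1178.08517026]]
```

```bash
python3 -m jog '[-2,1,8,0,0,0,0.1,0,0,10,0,0,0,0.1,0,0,8,0,0,0,0.1,0,0,6,0,0,0,0.1,0,0,4,0,0,0,0.1]' && python3 -m jog '[0,0,0,0,0,0,0.1,0,0,0,0,0,0,0.1]'; python3 - <<'E'
from h import *
from station import r
s=r.get_state();print(s['contact_force'],s['ft_torque'],tilt(s),s["tcp_pos"])
d={n:r.grab_frame(n) for n in("scene",)};pickle.dump(d,open("f3.pkl","wb"))
c=lambda n,u,v,w,h,k:cv2.resize(d[n]["pixels"][v:v+h,u:u+w,::-1],None,fx=k,fy=k,interpolation=cv2.INTER_CUBIC)
cv2.imwrite("pics/d.png",c("scene",290,200,60,55,10))
E
```

```text
time_s: 5.7
tcp_pos: [0.5675, 0.0502, 0.3088]
ee_rot: [-0.676, -3.067, 0.0]
contact_force: [0.3, 0.8, -1.5]
grip_width: 0.0155
grip_force: 25.0
time_s: 5.9
tcp_pos: [0.5677, 0.0501, 0.3099]
ee_rot: [0.676, 3.068, 0.0]
contact_force: [1.0, -0.3, -2.5]
grip_width: 0.0152
grip_force: 25.0
[ 1.01746298 -0.30906585 -2.48950134] [-0.01173859 -0.0054199   0.02099659] (array([ 2.e-04, -0.e+00, -1.e+00]), np.float64(65.1419047268858)) [0.56766862 0.05005243 0.30987349]
```

View pics/d.png

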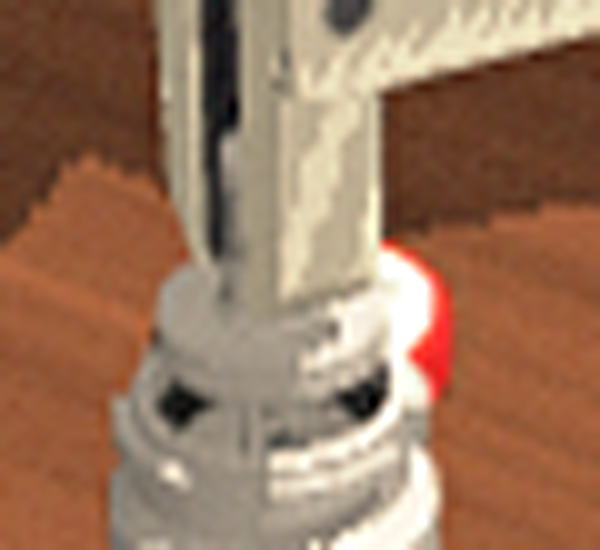

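The disc (centre about 276 across in the crop) sits slightly right of the rim (about 268), and about 9 mm above it. I'll shift a little and lower by feel.

```bash
python3 -m jog '[-1.5,0.3,3,0,0,0,0.1,0,0,2,0,0,0,0.1,0,0,0,0,0,0,0.1]' && python3 -m jog '[0,0,2,0,0,0,0.1,0,0,0,0,0,0,0.1]' && python3 -m jog '[0,0,1,0,0,0,0.1,0,0,0,0,0,0,0.1]' && python3 -m jog '[0,0,1,0,0,0,0.1,0,0,0,0,0,0,0.1]'; python3 -c "
from h import *
from station import r
s=r.get_state();print(s['contact_force'],s['ft_torque'],tilt(s))"
```

```text
time_s: 6.25
tcp_pos: [0.569, 0.0497, 0.3044]
ee_rot: [-0.676, -3.068, 0.0]
contact_force: [-0.3, 0.4, -1.6]
grip_width: 0.0153
grip_force: 25.0
time_s: 6.45
tcp_pos: [0.569, 0.0497, 0.3025]
ee_rot: [-0.676, -3.068, 0.0]
contact_force: [0.0, -0.6, -0.9]
grip_width: 0.0153
grip_force: 25.0
time_s: 6.65
tcp_pos: [0.569, 0.0497, 0.3016]
ee_rot: [-0.676, -3.068, 0.0]
contact_force: [0.5, -0.3, -1.6]
grip_width: 0.0156
grip_force: 25.0
time_s: 6.85
tcp_pos: [0.5691, 0.0497, 0.3008]
ee_rot: [0.676, 3.068, 0.0]
contact_force: [-0.1, -0.7, -0.5]
grip_width: 0.0152
grip_force: 25.0
[-0.0594693  -0.73584628 -0.48880135] [ 0.01443637 -0.03905013 -0.00159157] (array([ 2.e-04, -0.e+00, -1.e+00]), np.float64(65.14780475233233))
```

```bash
python3 -m jog '[0,0,0.6,0,0,0,0.1,0,0,0,0,0,0,0.1]' && python3 -m jog '[0,0,0.6,0,0,0,0.1,0,0,0,0,0,0,0.1]'; python3 -c "
from h import *
from station import r
s=r.get_state();print(s['contact_force'],s['ft_torque'],tilt(s))"
```

```text
time_s: 7.05
tcp_pos: [0.5691, 0.0497, 0.3006]
ee_rot: [0.676, 3.068, -0.0]
contact_force: [-2.3, -1.4, 4.7]
grip_width: 0.0153
grip_force: 25.0
time_s: 7.25
tcp_pos: [0.5691, 0.0496, 0.3005]
ee_rot: [0.676, 3.068, -0.0]
contact_force: [-4.3, -1.3, 10.2]
grip_width: 0.0156
grip_force: 25.0
[-4.2899931  -1.27331715 10.24747142] [-0.11526441  0.7336169  -0.0048768 ] (array([ 5.e-04, -2.e-04, -1.e+00]), np.float64(65.14946605175152))
```

Contact at disc bottom height of about 100 mm is the rim. The moment puts the contact on the head's +x+y side, so I'll lift, shift toward (-x,-y) and try again.

```bash
python3 -m jog '[0,0,-2.5,0,0,0,0.1,1.1,-1.3,0,0,0,0,0.1,0,0,1,0,0,0,0.1,0,0,0,0,0,0,0.1]' && python3 -m jog '[0,0,1,0,0,0,0.1,0,0,0,0,0,0,0.1]' && python3 -m jog '[0,0,0.7,0,0,0,0.1,0,0,0,0,0,0,0.1]';  python3 -c "
from h import *
from station import r
s=r.get_state();print(s['contact_force'],s['ft_torque'],tilt(s))"
```

```text
time_s: 7.65
tcp_pos: [0.5674, 0.049, 0.3007]
ee_rot: [-0.676, -3.067, 0.0]
contact_force: [0.3, 0.2, 0.1]
grip_width: 0.0152
grip_force: 25.0
time_s: 7.85
tcp_pos: [0.5675, 0.049, 0.2998]
ee_rot: [-0.676, -3.068, 0.0]
contact_force: [-0.4, -0.5, -2.0]
grip_width: 0.0151
grip_force: 25.0
time_s: 8.05
tcp_pos: [0.5675, 0.049, 0.2992]
ee_rot: [-0.676, -3.068, 0.0]
contact_force: [-0.3, 0.7, -1.9]
grip_width: 0.0155
grip_force: 25.0
[-0.26128909  0.71367097 -1.91851571] [-0.03055677  0.06683713 -0.00909657] (array([-3.e-04, -1.e-04, -1.e+00]), np.float64(65.14657924528998))
```

```bash
python3 -m jog '[0,0,0.7,0,0,0,0.1,0,0,0,0,0,0,0.1]' && python3 -m jog '[0,0,0.7,0,0,0,0.1,0,0,0,0,0,0,0.1]';  python3 -c "
from h import *
from station import r
s=r.get_state();print(s['contact_force'],s['ft_torque'],tilt(s))"
```

```text
time_s: 8.25
tcp_pos: [0.5675, 0.049, 0.2987]
ee_rot: [-0.676, -3.068, 0.0]
contact_force: [-0.4, -0.5, 0.1]
grip_width: 0.0153
grip_force: 25.0
time_s: 8.45
tcp_pos: [0.5675, 0.0489, 0.2985]
ee_rot: [0.676, 3.068, -0.0]
contact_force: [-3.7, -1.5, 5.9]
grip_width: 0.0152
grip_force: 25.0
[-3.73311414 -1.49455267  5.88325868] [-0.16472869  0.57689119 -0.02139722] (array([ 2.e-04, -2.e-04, -1.e+00]), np.float64(65.14956498218584))
```

```bash
python3 -m jog '[0.7,-0.7,-0.8,0,0,0,0.1,0,0,0.5,0,0,0,0.1,0,0,0,0,0,0,0.1]' && python3 -m jog '[0,0,0.7,0,0,0,0.1,0,0,0,0,0,0,0.1]' && python3 -m jog '[0,0,0.7,0,0,0,0.1,0,0,0,0,0,0,0.1]';  python3 -c "
from h import *
from station import r
s=r.get_state();print(s['contact_force'],s['ft_torque'],tilt(s))"
```

```text
time_s: 8.75
tcp_pos: [0.5665, 0.0486, 0.2981]
ee_rot: [-0.676, -3.068, 0.0]
contact_force: [0.1, -1.4, -1.4]
grip_width: 0.0149
grip_force: 25.0
time_s: 8.95
tcp_pos: [0.5666, 0.0486, 0.2973]
ee_rot: [-0.676, -3.068, 0.0]
contact_force: [-0.2, -0.7, -0.7]
grip_width: 0.0154
grip_force: 25.0
time_s: 9.15
tcp_pos: [0.5666, 0.0486, 0.2967]
ee_rot: [-0.676, -3.068, 0.0]
contact_force: [-1.0, -1.9, -1.5]
grip_width: 0.0156
grip_force: 25.0
[-1.04036055 -1.87015913 -1.52878152] [-0.29149734  0.13757153  0.0265363 ] (array([-3.e-04, -1.e-04, -1.e+00]), np.float64(65.1467602452876))
```

```bash
python3 -m jog '[0,-0.3,0.8,0,0,0,0.1,0,0,0,0,0,0,0.1]' && python3 -m jog '[0,0,0.8,0,0,0,0.1,0,0,0,0,0,0,0.1]' && python3 -m jog '[0,0,0.6,0,0,0,0.1,0,0,0,0,0,0,0.1]';  python3 -c "
from h import *
from station import r
s=r.get_state();print(s['contact_force'],s['ft_torque'],tilt(s))"
```

```text
time_s: 9.35
tcp_pos: [0.5665, 0.0484, 0.2959]
ee_rot: [-0.676, -3.068, -0.0]
contact_force: [0.3, 0.2, -0.8]
grip_width: 0.015
grip_force: 25.0
time_s: 9.55
tcp_pos: [0.5665, 0.0484, 0.2951]
ee_rot: [0.676, 3.068, 0.0]
contact_force: [-0.6, -0.0, -2.4]
grip_width: 0.0155
grip_force: 25.0
time_s: 9.75
tcp_pos: [0.5665, 0.0484, 0.2946]
ee_rot: [-0.676, -3.068, -0.0]
contact_force: [-0.2, -0.8, -1.8]
grip_width: 0.0156
grip_force: 25.0
[-0.15486357 -0.77267904 -1.82948505] [-0.02266858 -0.02040939 -0.01711238] (array([-0.e+00,  1.e-04, -1.e+00]), np.float64(65.14901479343204))
```

```bash
python3 -m jog '[0,0,0.6,0,0,0,0.1,0,0,0,0,0,0,0.1]' && python3 -m jog '[0,0,0.5,0,0,0,0.1,0,0,0,0,0,0,0.1]';  python3 -c "
from h import *
from station import r
s=r.get_state();print(s['contact_force'],s['ft_torque'],tilt(s))"
```

```text
time_s: 9.95
tcp_pos: [0.5665, 0.0484, 0.294]
ee_rot: [-0.676, -3.068, -0.0]
contact_force: [-1.0, 0.5, -1.5]
grip_width: 0.0157
grip_force: 25.0
time_s: 10.15
tcp_pos: [0.5665, 0.0484, 0.2936]
ee_rot: [0.676, 3.068, 0.0]
contact_force: [-0.6, -0.4, -0.3]
grip_width: 0.0155
grip_force: 25.0
[-0.58278816 -0.42500027 -0.32525582] [-0.02040832  0.0338358   0.01273852] (array([ 1.e-04,  0.e+00, -1.e+00]), np.float64(65.14307568977236))
```

```bash
python3 -m jog '[0,0,0.4,0,0,0,0.1,0,0,0,0,0,0,0.1]' && python3 -m jog '[0,0,0.3,0,0,0,0.1,0,0,0,0,0,0,0.1]';  python3 -c "
from h import *
from station import r
s=r.get_state();print(s['contact_force'],s['ft_torque'],tilt(s))"
```

```text
time_s: 10.35
tcp_pos: [0.5665, 0.0484, 0.2935]
ee_rot: [0.676, 3.068, 0.0]
contact_force: [-1.1, 1.2, 4.6]
grip_width: 0.0154
grip_force: 25.0
time_s: 10.55
tcp_pos: [0.5665, 0.0484, 0.2933]
ee_rot: [0.676, 3.068, 0.0]
contact_force: [-2.9, -0.3, 7.4]
grip_width: 0.0156
grip_force: 25.0
[-2.87274443 -0.31990696  7.3977243 ] [-0.05515533  0.49816349 -0.0107178 ] (array([ 4.e-04, -0.e+00, -1.e+00]), np.float64(65.14512308087664))
```

The head seats on the rubber at the expected height with about 9 N, and it is level. I'll release, lift clear and go to the ring.

```bash
python3 -m jog '[0,0,-0.2,0,0,0,0.1,0,0,0,0,0,0,0.25,0,0,0,0,0,0,0.4,0,0,0,0,0,0,0.6,0,0,0,0,0,0,1]' && python3 -m jog '[0,0,0,0,0,0,1,0,0,0,0,0,0,1,0,0,0,0,0,0,1,0,0,-5,0,0,0,1,0,0,-20,0,0,0,1]' && python3 -m jog '[0,0,-30,0,0,0,1,0,0,-20,0,0,0,1,0,0,0,0,0,0,1]' && python3 -m jog '[-3,-30,0,0,0,0,1,-4,-38,0,0,0,0,1,-4,-38,0,0,0,0,1,-4,-38,0,0,0,0,1,-4,-38,0,0,0,0,1]' && python3 -m jog '[-4,-38,0,0,0,0,1,-4,-38,0,0,0,0,1,-3,-38,0,0,0,0,1,0,0,0,0,0,0,1]'; python3 - <<'E'
from h import *
from station import r
s=r.get_state();print(s['contact_force'],tilt(s),go(s,(.469,-.2322),.173),s["joints"])
d={n:r.grab_frame(n) for n in("scene","top")};pickle.dump(d,open("f4.pkl","wb"))
c=lambda n,u,v,w,h,k:cv2.resize(d[n]["pixels"][v:v+h,u:u+w,::-1],None,fx=k,fy=k,interpolation=cv2.INTER_CUBIC)
cv2.imwrite("pics/e.png",np.hstack([c("scene",290,200,60,75,7),c("top",285,180,54,75,7)]))
T=d["top"];D=pickle.load(open("f0.pkl","rb"))["top"]
print("ring moved?",np.abs(T["pixels"][255:282,440:480].astype(int)-D["pixels"][255:282,440:480]).mean())
E
```

```text
time_s: 11.05
tcp_pos: [0.5665, 0.0483, 0.2929]
ee_rot: [-0.676, -3.068, 0.0]
contact_force: [0.2, 0.1, -0.2]
grip_width: 0.0424
grip_force: 0.0
time_s: 11.55
tcp_pos: [0.5661, 0.0484, 0.317]
ee_rot: [-0.675, -3.065, 0.001]
contact_force: [-0.0, 0.6, 0.1]
grip_width: 0.0823
grip_force: 0.0
time_s: 11.85
tcp_pos: [0.5669, 0.0484, 0.3711]
ee_rot: [0.675, 3.063, 0.002]
contact_force: [0.4, -0.0, -0.3]
grip_width: 0.0928
grip_force: 0.0
time_s: 12.35
tcp_pos: [0.5064, -0.126, 0.3673]
ee_rot: [-0.676, -3.067, -0.0]
contact_force: [0.7, -0.3, 0.2]
grip_width: 0.0934
grip_force: 0.0
time_s: 12.75
tcp_pos: [0.4679, -0.2358, 0.3672]
ee_rot: [-0.681, -3.066, 0.001]
contact_force: [0.2, 0.5, -0.1]
grip_width: 0.0928
grip_force: 0.0
[ 0.15214668  0.45228979 -0.0889631 ] (array([-1.e-03, -2.e-04, -1.e+00]), np.float64(64.94423487174548)) [  0.4   3.9 194.2] [-5.55635231e-01  3.47738182e-01  1.75784594e+00 -7.33599884e-04
  1.03673564e+00 -1.68875209e+00]
ring moved? 53.03333333333333
```

View pics/e.png

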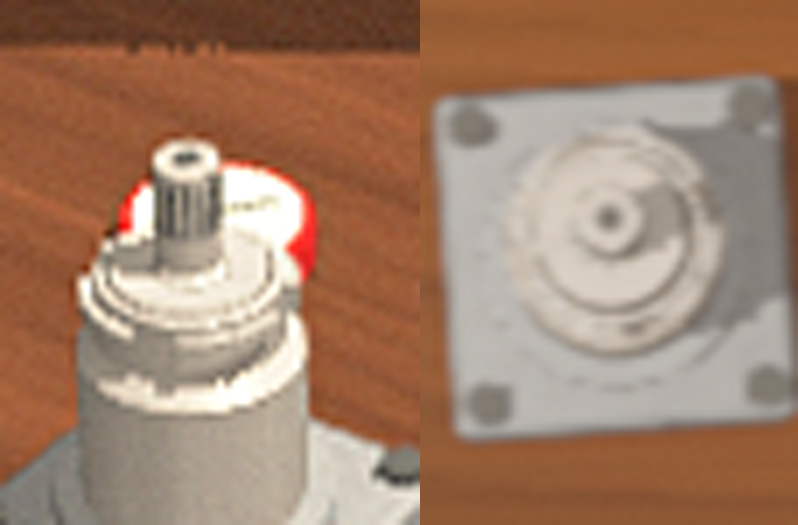

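The picture shows the head seated level in the mouth, just proud of the rim and centred, with the stem top at about (312.0,210.9) in the top view. Descending on the ring.

```bash
python3 -m jog '[0,3,20,0,0,0,1,0,1,40,0,0,0,1,0,0,40,0,0,0,1,0,0,30,0,0,0,1,0,0,10,0,0,0,1]' && python3 -m jog '[0,0,0,0,0,0,1,0,0,0,0,0,0,1]'; python3 - <<'E'
from h import *
from station import r
s=r.get_state();print(s['contact_force'],tilt(s),go(s,(.469,-.2322),.190))
T=pickle.load(open("f4.pkl","rb"))["top"];print("stem",onz(T,(312.0-.4,210.9-.4),.1315))
E
```

```text
time_s: 13.35
tcp_pos: [0.4706, -0.2276, 0.2252]
ee_rot: [-0.673, -3.064, -0.003]
contact_force: [-0.7, -1.1, 0.3]
grip_width: 0.0926
grip_force: 0.0
time_s: 13.55
tcp_pos: [0.4715, -0.229, 0.2292]
ee_rot: [0.675, 3.067, -0.001]
contact_force: [0.0, -0.5, 0.0]
grip_width: 0.0929
grip_force: 0.0
[ 0.00740895 -0.51961762  0.02966957] (array([ 1.2e-03, -7.0e-04, -1.0e+00]), np.float64(65.18045678481668)) [ 1.  -4.  39.2]
stem [0.56695222 0.04891083 0.1315    ]
```

```bash
python3 -m jog '[1,-4,15,0,0,0,1,0,0,15,0,0,0,1,0,0,8,0,0,0,1,0,0,0,0,0,0,1,0,0,0,0,0,0,1]' && python3 -m jog '[0,0,0,0,0,0,0.75,0,0,0,0,0,0,0.65,0,0,0,0,0,0,0.65,0,0,0,0,0,0,0.65,0,0,0,0,0,0,0.65]' 5 && python3 -c "
from h import *
from station import r
s=r.get_state();print(s['contact_force'],tilt(s),go(s,(.469,-.2322),.190))"
```

```text
time_s: 14.05
tcp_pos: [0.4687, -0.2325, 0.191]
ee_rot: [0.676, 3.067, -0.001]
contact_force: [0.5, -0.4, 0.8]
grip_width: 0.0928
grip_force: 0.0
time_s: 14.55
tcp_pos: [0.4684, -0.2325, 0.1902]
ee_rot: [0.676, 3.068, -0.0]
contact_force: [-0.8, 0.1, 2.5]
grip_width: 0.0649
grip_force: 5.0
[-0.7874961   0.1462956   2.54588533] (array([ 2.e-04, -2.e-04, -1.e+00]), np.float64(65.14683669017158)) [-0.4  0.5  0.2]
```

```bash
python3 -m jog '[0,0,0,0,0,0,0.6,0,0,-5,0,0,0,0.6,0,0,-20,0,0,0,0.6,0,0,-35,0,0,0,0.6,0,0,-40,0,0,0,0.6]' 30 && python3 -m jog '[0,0,-35,0,0,0,0.6,0,0,-15,0,0,0,0.6,0,0,0,0,0,0,0.6]' && python3 -m jog '[3,30,0,0,0,0,0.6,4,38,0,0,0,0,0.6,4,38,0,0,0,0,0.6,4,38,0,0,0,0,0.6,4,38,0,0,0,0,0.6]' && python3 -m jog '[4,38,0,0,0,0,0.6,3,38,0,0,0,0,0.6,3,36,0,0,0,0,0.6,0,0,0,0,0,0,0.6,0,0,0,0,0,0,0.6]'; python3 -c "
from h import *
from station import r
s=r.get_state();print(s['contact_force'],s['ft_torque'],tilt(s),go(s,(.5663,.0488)),s['joints'][5])"
```

```text
time_s: 15.05
tcp_pos: [0.468, -0.2321, 0.2905]
ee_rot: [-0.676, -3.066, -0.001]
contact_force: [1.4, 0.1, -0.5]
grip_width: 0.0637
grip_force: 30.0
time_s: 15.35
tcp_pos: [0.4686, -0.2325, 0.3422]
ee_rot: [0.675, 3.064, -0.002]
contact_force: [-0.2, 0.8, -1.7]
grip_width: 0.0635
grip_force: 30.0
time_s: 15.85
tcp_pos: [0.5276, -0.0577, 0.3386]
ee_rot: [-0.676, -3.066, 0.0]
contact_force: [-0.2, -0.7, -1.2]
grip_width: 0.0639
grip_force: 30.0
time_s: 16.35
tcp_pos: [0.5653, 0.047, 0.3385]
ee_rot: [-0.673, -3.066, 0.001]
contact_force: [-0.1, -0.4, -1.1]
grip_width: 0.0639
grip_force: 30.0
[-0.13454365 -0.37149421 -1.10129275] [ 0.00028537 -0.01868897 -0.00028393] (array([-2.4e-03, -2.0e-04, -1.0e+00]), np.float64(65.23073495976418)) [-0.1  2.  -0. ] -1.1374760371050991
```

```bash
python3 -m jog '[0,2,8,0,0,0,0.6,0,0,14,0,0,0,0.6,0,0,10,0,0,0,0.6,0,0,6,0,0,0,0.6,0,0,0,0,0,0,0.6]' && python3 -m jog '[0,0,0,0,0,0,0.6,0,0,0,0,0,0,0.6]'; python3 -c "
from h import *
from station import r
s=r.get_state();print(s['contact_force'],s['ft_torque'],tilt(s),go(s,(.5663,.0488),.292))"
```

```text
time_s: 16.85
tcp_pos: [0.5662, 0.048, 0.3008]
ee_rot: [-0.676, -3.066, 0.001]
contact_force: [0.7, -0.1, -0.8]
grip_width: 0.064
grip_force: 30.0
time_s: 17.05
tcp_pos: [0.5666, 0.0483, 0.3025]
ee_rot: [0.676, 3.067, 0.0]
contact_force: [-0.5, -1.3, -0.4]
grip_width: 0.0633
grip_force: 30.0
[-0.51285455 -1.34734351 -0.40091357] [-0.04122077  0.01892209  0.0361467 ] (array([ 8.e-04,  0.e+00, -1.e+00]), np.float64(65.14354700565607)) [ 0.5  0.3 10.5]
```

```bash
python3 -m jog '[0.4,0.3,4,0,0,0,0.6,0,0,4,0,0,0,0.6,0,0,2,0,0,0,0.6,0,0,0,0,0,0,0.6]' && python3 -m jog '[0,0,0.8,0,0,0,0.6,0,0,0,0,0,0,0.6]' && python3 -m jog '[0,0,0.8,0,0,0,0.6,0,0,0,0,0,0,0.6]' && python3 -m jog '[0,0,0.6,0,0,0,0.6,0,0,0,0,0,0,0.6]';python3 -c "
from h import *
from station import r
s=r.get_state();print(s['contact_force'],s['ft_torque'],tilt(s),go(s,(.5663,.0488),.2862))"
```

```text
time_s: 17.45
tcp_pos: [0.5661, 0.0489, 0.2916]
ee_rot: [-0.676, -3.067, 0.0]
contact_force: [0.3, -0.4, -1.3]
grip_width: 0.0638
grip_force: 30.0
time_s: 17.65
tcp_pos: [0.5663, 0.0488, 0.2912]
ee_rot: [0.676, 3.068, 0.0]
contact_force: [0.7, -0.4, -1.2]
grip_width: 0.0639
grip_force: 30.0
time_s: 17.85
tcp_pos: [0.5662, 0.0488, 0.2904]
ee_rot: [-0.676, -3.068, 0.0]
contact_force: [0.5, 0.1, -0.3]
grip_width: 0.0637
grip_force: 30.0
time_s: 18.05
tcp_pos: [0.5662, 0.0488, 0.2898]
ee_rot: [-0.676, -3.068, 0.0]
contact_force: [0.6, 0.3, -1.4]
grip_width: 0.0638
grip_force: 30.0
[ 0.60360961  0.33452746 -1.36538466] [ 0.01470226 -0.00504863  0.0152489 ] (array([-1.e-04,  0.e+00, -1.e+00]), np.float64(65.14601043074191)) [-0.1  0.   3.6]
```

```bash
python3 -m jog '[0,0,0.8,0,0,0,0.6,0,0,0,0,0,0,0.6]' && python3 -m jog '[0,0,0.8,0,0,0,0.6,0,0,0,0,0,0,0.6]' && python3 -m jog '[0,0,0.6,0,0,0,0.6,0,0,0,0,0,0,0.6]';python3 -c "
from h import *
from station import r
s=r.get_state();print(s['contact_force'],s['ft_torque'],tilt(s))"
```

```text
time_s: 18.25
tcp_pos: [0.5662, 0.0488, 0.2889]
ee_rot: [-0.676, -3.068, 0.0]
contact_force: [1.3, -0.4, -0.9]
grip_width: 0.0638
grip_force: 30.0
time_s: 18.45
tcp_pos: [0.5662, 0.0488, 0.2881]
ee_rot: [-0.676, -3.068, 0.0]
contact_force: [-0.1, -0.8, -0.5]
grip_width: 0.0636
grip_force: 30.0
time_s: 18.65
tcp_pos: [0.5662, 0.0488, 0.2876]
ee_rot: [-0.676, -3.068, 0.0]
contact_force: [-0.5, -0.2, -1.5]
grip_width: 0.0638
grip_force: 30.0
[-0.49499673 -0.20030977 -1.48824056] [-0.03352335 -0.01779381  0.01745817] (array([-1.e-04, -0.e+00, -1.e+00]), np.float64(65.1454603694493))
```

Over the rim without touching. Next I'll feel for the ramps, expected at a TCP height of about 0.2862.

```bash
python3 -m jog '[0,0,0.7,0,0,0,0.6,0,0,0,0,0,0,0.6]' && python3 -m jog '[0,0,0.6,0,0,0,0.6,0,0,0,0,0,0,0.6]' && python3 -m jog '[0,0,0.4,0,0,0,0.6,0,0,0,0,0,0,0.6]';python3 -c "
from h import *
from station import r
s=r.get_state();print(s['contact_force'],s['ft_torque'],tilt(s))"
```

```text
time_s: 18.85
tcp_pos: [0.5662, 0.0488, 0.2868]
ee_rot: [-0.676, -3.068, 0.0]
contact_force: [0.1, -0.1, -1.9]
grip_width: 0.0637
grip_force: 30.0
time_s: 19.05
tcp_pos: [0.5663, 0.0488, 0.2864]
ee_rot: [0.676, 3.068, 0.0]
contact_force: [0.2, 0.3, -0.9]
grip_width: 0.0636
grip_force: 30.0
time_s: 19.25
tcp_pos: [0.5662, 0.0488, 0.286]
ee_rot: [0.676, 3.068, -0.0]
contact_force: [-0.9, -2.2, 0.9]
grip_width: 0.0637
grip_force: 30.0
[-0.90766397 -2.19289864  0.92367054] [-0.2756478   0.27602028 -0.02801856] (array([ 1.e-04, -2.e-04, -1.e+00]), np.float64(65.14732760585802))
```

```bash
python3 -m jog '[0,0,0.2,0,0,4,0.6,0,0,0,0,0,0,0.6]' && python3 -m jog '[0,0,0,0,0,4,0.6,0,0,0,0,0,0,0.6]' && python3 -m jog '[0,0,0,0,0,4,0.6,0,0,0,0,0,0,0.6]' && python3 -m jog '[0,0,0,0,0,4,0.6,0,0,0,0,0,0,0.6]';python3 -c "
from h import *
from station import r
s=r.get_state();print(s['contact_force'],s['ft_torque'],tilt(s))"
```

```text
time_s: 19.45
tcp_pos: [0.5662, 0.0487, 0.2858]
ee_rot: [0.784, 3.042, -0.0]
contact_force: [-1.0, -1.3, 1.8]
grip_width: 0.0636
grip_force: 30.0
time_s: 19.65
tcp_pos: [0.5663, 0.0488, 0.2858]
ee_rot: [0.888, 3.013, -0.0]
contact_force: [-0.4, -1.0, 2.0]
grip_width: 0.0635
grip_force: 30.0
time_s: 19.85
tcp_pos: [0.5663, 0.0488, 0.2859]
ee_rot: [0.991, 2.981, 0.0]
contact_force: [-0.0, -1.0, 1.3]
grip_width: 0.0639
grip_force: 30.0
time_s: 20.05
tcp_pos: [0.5663, 0.0488, 0.2858]
ee_rot: [1.093, 2.945, 0.0]
contact_force: [-0.8, -1.1, 2.6]
grip_width: 0.064
grip_force: 30.0
[-0.7524551  -1.14765419  2.62205847] [-0.18639719  0.14930451 -0.03903693] (array([ 1.e-04,  1.e-04, -1.e+00]), np.float64(49.26675271738746))
```

```bash
python3 -m jog '[0,0,0.2,0,0,4,0.6,0,0,0,0,0,0,0.6]' && python3 -m jog '[0,0,0,0,0,4,0.6,0,0,0,0,0,0,0.6]' && python3 -m jog '[0,0,0,0,0,4,0.6,0,0,0,0,0,0,0.6]';python3 -c "
from h import *
from station import r
s=r.get_state();print(s['contact_force'],s['ft_torque'],tilt(s))"
```

```text
time_s: 20.25
tcp_pos: [0.5663, 0.0488, 0.2858]
ee_rot: [1.195, 2.905, 0.0]
contact_force: [-0.1, -1.1, 3.7]
grip_width: 0.0639
grip_force: 30.0
time_s: 20.45
tcp_pos: [0.5663, 0.0489, 0.2858]
ee_rot: [1.295, 2.862, 0.001]
contact_force: [0.5, -0.4, 4.4]
grip_width: 0.0636
grip_force: 30.0
time_s: 20.65
tcp_pos: [0.5663, 0.0489, 0.2857]
ee_rot: [1.394, 2.815, 0.001]
contact_force: [0.2, -0.2, 3.5]
grip_width: 0.0634
grip_force: 30.0
[ 0.15333852 -0.17851176  3.48786568] [-0.06796552  0.03484637 -0.05118449] (array([ 4.e-04,  2.e-04, -1.e+00]), np.float64(37.30540401419567))
```

```bash
python3 -m jog '[0,0,0,0,0,4,0.6,0,0,0,0,0,0,0.6]' && python3 -m jog '[0,0,0,0,0,4,0.6,0,0,0,0,0,0,0.6]' && python3 -m jog '[0,0,0,0,0,4,0.6,0,0,0,0,0,0,0.6]';python3 -c "
from h import *
from station import r
s=r.get_state();print(s['contact_force'],s['ft_torque'],tilt(s))"
```

```text
time_s: 20.85
tcp_pos: [0.5663, 0.0489, 0.2857]
ee_rot: [1.491, 2.765, 0.001]
contact_force: [-0.5, -0.1, 5.4]
grip_width: 0.0636
grip_force: 30.0
time_s: 21.05
tcp_pos: [0.5663, 0.0489, 0.2857]
ee_rot: [1.587, 2.711, 0.001]
contact_force: [-0.2, -0.7, 5.2]
grip_width: 0.0637
grip_force: 30.0
time_s: 21.25
tcp_pos: [0.5663, 0.0489, 0.2857]
ee_rot: [1.681, 2.654, 0.0]
contact_force: [-0.3, 0.0, 4.6]
grip_width: 0.0638
grip_force: 30.0
[-0.27132723  0.00752281  4.6139998 ] [-0.05416935  0.08980057 -0.07273029] (array([ 2.e-04,  2.e-04, -1.e+00]), np.float64(25.308017048937597))
```

```bash
python3 -m jog '[0,0,0,0,0,4,0.6,0,0,0,0,0,0,0.6]' && python3 -m jog '[0,0,0,0,0,4,0.6,0,0,0,0,0,0,0.6]' && python3 -m jog '[0,0,0,0,0,4,0.6,0,0,0,0,0,0,0.6]';python3 -c "
from h import *
from station import r
s=r.get_state();print(s['contact_force'],s['ft_torque'],tilt(s))"
```

```text
time_s: 21.45
tcp_pos: [0.5663, 0.0488, 0.2857]
ee_rot: [1.772, 2.594, 0.0]
contact_force: [0.4, -1.1, 4.7]
grip_width: 0.0637
grip_force: 30.0
time_s: 21.65
tcp_pos: [0.5663, 0.0489, 0.2857]
ee_rot: [1.862, 2.53, 0.0]
contact_force: [0.8, 0.5, 4.8]
grip_width: 0.0633
grip_force: 30.0
time_s: 21.85
tcp_pos: [0.5663, 0.0489, 0.2857]
ee_rot: [1.949, 2.464, 0.0]
contact_force: [-0.4, -0.9, 5.4]
grip_width: 0.064
grip_force: 30.0
[-0.36997152 -0.93615699  5.39763748] [-0.02126758  0.11382587 -0.08286124] (array([ 2.e-04,  1.e-04, -1.e+00]), np.float64(13.311202261381434))
```

```bash
python3 -m jog '[0,0,0,0,0,4,0.6,0,0,0,0,0,0,0.6]' && python3 -m jog '[0,0,0,0,0,4,0.6,0,0,0,0,0,0,0.6]' && python3 -m jog '[0,0,0,0,0,4,0.6,0,0,0,0,0,0,0.6]';python3 -c "
from h import *
from station import r
s=r.get_state();print(s['contact_force'],s['ft_torque'],tilt(s))"
```

```text
time_s: 22.05
tcp_pos: [0.5663, 0.0489, 0.2857]
ee_rot: [2.034, 2.394, 0.0]
contact_force: [0.0, -0.2, 5.0]
grip_width: 0.0639
grip_force: 30.0
time_s: 22.25
tcp_pos: [0.5663, 0.0488, 0.2856]
ee_rot: [2.116, 2.322, 0.0]
contact_force: [1.0, -0.2, 5.5]
grip_width: 0.0637
grip_force: 30.0
time_s: 22.45
tcp_pos: [0.5661, 0.0488, 0.2853]
ee_rot: [-2.195, -2.247, 0.0]
contact_force: [-0.5, -0.2, 2.0]
grip_width: 0.0639
grip_force: 30.0
[-0.46959105 -0.21182406  2.04681819] [-0.10098614 -0.01257735 -0.08509652] (array([-5.e-04,  1.e-04, -1.e+00]), np.float64(1.3226436350812691))
```

The force is falling, so the lugs have reached the gap edge. I'll go a little further and let it down.

```bash
python3 -m jog '[0,0,0,0,0,3,0.6,0,0,0,0,0,0,0.6]' && python3 -m jog '[0,0,0.6,0,0,0,0.6,0,0,0,0,0,0,0.6]' && python3 -m jog '[0,0,0.4,0,0,0,0.6,0,0,0,0,0,0,0.6]';python3 -c "
from h import *
from station import r
s=r.get_state();print(s['contact_force'],s['ft_torque'],tilt(s))"
```

```text
time_s: 22.65
tcp_pos: [0.5661, 0.0488, 0.2852]
ee_rot: [-2.253, -2.189, 0.001]
contact_force: [-0.4, -0.3, -0.0]
grip_width: 0.0633
grip_force: 30.0
time_s: 22.85
tcp_pos: [0.5661, 0.0488, 0.2849]
ee_rot: [-2.254, -2.188, 0.001]
contact_force: [-1.7, 0.8, 3.5]
grip_width: 0.0638
grip_force: 30.0
time_s: 23.05
tcp_pos: [0.5662, 0.0488, 0.2848]
ee_rot: [-2.255, -2.187, 0.0]
contact_force: [-2.3, 0.4, 6.0]
grip_width: 0.0637
grip_force: 30.0
[-2.30511463  0.3861739   6.04280383] [-0.04218032  0.5179235  -0.01763847] (array([-3.e-04,  0.e+00, -1.e+00]), np.float64(-1.757869226401981))
```

```bash
python3 -m jog '[0,0,-0.2,0,0,3,0.6,0,0,0,0,0,0,0.6]' && python3 -m jog '[0,0,0,0,0,2,0.6,0,0,0,0,0,0,0.6]' && python3 -m jog '[0,0,0,0,0,2,0.6,0,0,0,0,0,0,0.6]';python3 -c "
from h import *
from station import r
s=r.get_state();print(s['contact_force'],s['ft_torque'],tilt(s))"
```

```text
time_s: 23.25
tcp_pos: [0.5662, 0.0488, 0.2845]
ee_rot: [-2.313, -2.126, 0.0]
contact_force: [0.9, -0.6, -0.7]
grip_width: 0.0636
grip_force: 30.0
time_s: 23.45
tcp_pos: [0.5661, 0.0488, 0.2844]
ee_rot: [-2.348, -2.086, 0.001]
contact_force: [0.1, 0.5, -1.2]
grip_width: 0.0642
grip_force: 30.0
time_s: 23.65
tcp_pos: [0.5662, 0.0488, 0.2845]
ee_rot: [-2.384, -2.045, 0.001]
contact_force: [0.2, 1.3, -2.0]
grip_width: 0.0642
grip_force: 30.0
[ 0.21841958  1.26102967 -1.95527416] [-0.03560464  0.09050985  0.04631347] (array([-4.e-04, -0.e+00, -1.e+00]), np.float64(-8.764096290833926))
```

Now it is free. Lowering into the gap, where it should go to about 0.2787.

```bash
python3 -m jog '[0,0,0.7,0,0,0,0.6,0,0,0,0,0,0,0.6]' && python3 -m jog '[0,0,0.7,0,0,0,0.6,0,0,0,0,0,0,0.6]' && python3 -m jog '[0,0,0.7,0,0,0,0.6,0,0,0,0,0,0,0.6]';python3 -c "
from h import *
from station import r
s=r.get_state();print(s['contact_force'],s['ft_torque'],tilt(s))"
```

```text
time_s: 23.85
tcp_pos: [0.5662, 0.0488, 0.2839]
ee_rot: [-2.385, -2.045, 0.0]
contact_force: [1.2, 0.2, -0.7]
grip_width: 0.0633
grip_force: 30.0
time_s: 24.05
tcp_pos: [0.5662, 0.0488, 0.2832]
ee_rot: [-2.386, -2.044, 0.0]
contact_force: [0.2, -0.3, -0.8]
grip_width: 0.0638
grip_force: 30.0
time_s: 24.25
tcp_pos: [0.5662, 0.0488, 0.2826]
ee_rot: [-2.386, -2.044, 0.0]
contact_force: [0.0, -0.1, -1.4]
grip_width: 0.0638
grip_force: 30.0
[ 0.04615399 -0.07374936 -1.42553673] [-0.03417666  0.08087394  0.00841397] (array([-1.e-04, -0.e+00, -1.e+00]), np.float64(-8.843482045769456))
```

```bash
python3 -m jog '[0,0,1,0,0,0,0.6,0,0,0,0,0,0,0.6]' && python3 -m jog '[0,0,1,0,0,0,0.6,0,0,0,0,0,0,0.6]' && python3 -m jog '[0,0,1,0,0,0,0.6,0,0,0,0,0,0,0.6]' && python3 -m jog '[0,0,0.5,0,0,0,0.6,0,0,0,0,0,0,0.6]';python3 -c "
from h import *
from station import r
s=r.get_state();print(s['contact_force'],s['ft_torque'],tilt(s))"
```

```text
time_s: 24.45
tcp_pos: [0.5662, 0.0488, 0.2815]
ee_rot: [-2.386, -2.043, 0.0]
contact_force: [-0.5, 0.7, -1.6]
grip_width: 0.064
grip_force: 30.0
time_s: 24.65
tcp_pos: [0.5662, 0.0488, 0.2805]
ee_rot: [-2.386, -2.043, 0.0]
contact_force: [-0.3, 0.1, -1.7]
grip_width: 0.0636
grip_force: 30.0
time_s: 24.85
tcp_pos: [0.5662, 0.0488, 0.2795]
ee_rot: [-2.386, -2.043, 0.0]
contact_force: [-0.1, -0.5, -1.4]
grip_width: 0.064
grip_force: 30.0
time_s: 25.05
tcp_pos: [0.5662, 0.0488, 0.2791]
ee_rot: [-2.386, -2.043, 0.0]
contact_force: [-0.6, -0.2, -0.7]
grip_width: 0.0638
grip_force: 30.0
[-0.61068956 -0.23383609 -0.682348  ] [-0.08666148  0.05625165 -0.05909981] (array([-1.e-04, -0.e+00, -1.e+00]), np.float64(-8.85298723569006))
```

```bash
python3 -m jog '[0,0,0.3,0,0,0,0.6,0,0,0,0,0,0,0.6]' 40 && python3 -m jog '[0,0,0.2,0,0,0,0.6,0,0,0,0,0,0,0.6]' && python3 -m jog '[0,0,0,0,0,4,0.6,0,0,0,0,0,0,0.6]';python3 -c "
from h import *
from station import r
s=r.get_state();print(s['contact_force'],s['ft_torque'],tilt(s))"
```

```text
time_s: 25.25
tcp_pos: [0.5662, 0.0488, 0.2788]
ee_rot: [-2.386, -2.043, 0.0]
contact_force: [0.4, -0.6, -1.0]
grip_width: 0.0639
grip_force: 40.0
time_s: 25.45
tcp_pos: [0.5662, 0.0488, 0.2787]
ee_rot: [2.386, 2.043, 0.0]
contact_force: [0.1, -0.9, -1.2]
grip_width: 0.0636
grip_force: 40.0
time_s: 25.65
tcp_pos: [0.5662, 0.0488, 0.2787]
ee_rot: [2.457, 1.957, 0.0]
contact_force: [-0.4, 0.6, -1.1]
grip_width: 0.0636
grip_force: 40.0
[-0.412834    0.5680251  -1.10553037] [-0.04534088  0.12899179 -0.08755721] (array([ 1.e-04,  0.e+00, -1.e+00]), np.float64(-12.920646788364598))
```

```bash
python3 -m jog '[0,0,0.15,0,0,4,0.6,0,0,0.15,0,0,4,0.6,0,0,0,0,0,0,0.6]' && python3 -c "
from station import r
print(r.get_state()['ft_torque'])" && python3 -m jog '[0,0,0.12,0,0,4,0.6,0,0,0.12,0,0,4,0.6,0,0,0,0,0,0,0.6]';python3 -c "
from h import *
from station import r
s=r.get_state();print(s['contact_force'],s['ft_torque'],tilt(s))"
```

```text
time_s: 25.95
tcp_pos: [0.5663, 0.0488, 0.2786]
ee_rot: [2.586, 1.783, 0.001]
contact_force: [-0.2, -0.0, 0.3]
grip_width: 0.0631
grip_force: 40.0
[-0.07481602  0.12832687  0.00333903]
time_s: 26.25
tcp_pos: [0.5664, 0.0488, 0.2785]
ee_rot: [2.703, 1.6, 0.001]
contact_force: [0.1, 0.3, 3.1]
grip_width: 0.0638
grip_force: 40.0
[0.12695357 0.31465892 3.14080624] [-0.05342735  0.18810269 -0.01396445] (array([ 9.e-04,  0.e+00, -1.e+00]), np.float64(-28.749852128823143))
```

```bash
python3 -m jog '[0,0,0,0,0,4,0.6,0,0,0,0,0,4,0.6,0,0,0,0,0,0,0.6]' && python3 -c "
from station import r
print(r.get_state()['ft_torque'])" && python3 -m jog '[0,0,0.1,0,0,4,0.6,0,0,0.1,0,0,4,0.6,0,0,0,0,0,0,0.6]';python3 -c "
from h import *
from station import r
s=r.get_state();print(s['contact_force'],s['ft_torque'],tilt(s))"
```

```text
time_s: 26.55
tcp_pos: [0.5664, 0.0488, 0.2785]
ee_rot: [2.808, 1.409, 0.001]
contact_force: [0.4, -0.3, 4.2]
grip_width: 0.0637
grip_force: 40.0
[-0.02216096  0.08734429 -0.05604041]
time_s: 26.85
tcp_pos: [0.5665, 0.0488, 0.2784]
ee_rot: [2.899, 1.21, 0.002]
contact_force: [0.9, 0.5, 5.8]
grip_width: 0.0638
grip_force: 40.0
[0.93385924 0.53286378 5.78692548] [-0.03043779  0.07492793 -0.12365267] (array([ 0.0011,  0.    , -1.    ]), np.float64(-44.69819143299093))
```

```bash
python3 -m jog '[0,0,0,0,0,4,0.6,0,0,0,0,0,0,0.6]' && python3 -c "
from station import r
print(r.get_state()['ft_torque'])" && python3 -m jog '[0,0,0,0,0,4,0.6,0,0,0,0,0,0,0.6]';python3 -c "
from h import *
from station import r
s=r.get_state();print(s['contact_force'],s['ft_torque'],tilt(s))"
```

```text
time_s: 27.05
tcp_pos: [0.5666, 0.0488, 0.2782]
ee_rot: [2.939, 1.108, 0.002]
contact_force: [2.7, -0.1, 2.6]
grip_width: 0.0637
grip_force: 40.0
[-0.10232058 -0.29147796 -0.04833457]
time_s: 27.25
tcp_pos: [0.5665, 0.0488, 0.278]
ee_rot: [2.976, 1.005, 0.002]
contact_force: [4.8, 0.0, -1.3]
grip_width: 0.0635
grip_force: 40.0
[ 4.84674783  0.01378566 -1.28842724] [-0.02036198 -0.66415054  0.03242305] (array([ 0.0013, -0.    , -1.    ]), np.float64(-52.667808003174784))
```

The thread has engaged and is drawing the ring down. I'll follow it down and ease the side load.

```bash
python3 -m jog '[0.2,0.2,0.3,0,0,4,0.6,0,0,0,0,0,0,0.6]' && python3 -c "
from station import r
print(r.get_state()['ft_torque'])" && python3 -m jog '[0,0,0.2,0,0,4,0.6,0,0,0,0,0,0,0.6]';python3 -c "
from h import *
from station import r
s=r.get_state();print(s['contact_force'],s['ft_torque'],tilt(s))"
```

```text
time_s: 27.45
tcp_pos: [0.5667, 0.0488, 0.2777]
ee_rot: [3.01, 0.901, 0.001]
contact_force: [5.0, 0.5, 0.2]
grip_width: 0.0642
grip_force: 40.0
[ 0.07184494 -0.5678129   0.00694381]
time_s: 27.65
tcp_pos: [0.5668, 0.0488, 0.2774]
ee_rot: [3.039, 0.795, 0.002]
contact_force: [4.5, 0.1, -1.3]
grip_width: 0.0633
grip_force: 40.0
[ 4.47453515  0.08160539 -1.29558408] [ 0.06867079 -0.73585793  0.06173855] (array([ 0.0012,  0.    , -1.    ]), np.float64(-60.67561239625815))
```

```bash
python3 -m jog '[0.3,0.1,0.15,0,0,3,0.6,0,0,0,0,0,0,0.6]' && python3 -c "
from station import r
print(r.get_state()['ft_torque'])" && python3 -m jog '[0,0,0.1,0,0,3,0.6,0,0,0,0,0,0,0.6]';python3 -c "
from h import *
from station import r
s=r.get_state();print(s['contact_force'],s['ft_torque'],tilt(s))"
```

```text
time_s: 27.85
tcp_pos: [0.567, 0.0488, 0.2773]
ee_rot: [3.058, 0.717, 0.001]
contact_force: [5.2, 0.1, -0.7]
grip_width: 0.0637
grip_force: 40.0
[-0.04981762 -0.68660581  0.51072466]
time_s: 28.05
tcp_pos: [0.5669, 0.0487, 0.2772]
ee_rot: [3.076, 0.636, 0.001]
contact_force: [4.0, -2.5, 0.8]
grip_width: 0.0631
grip_force: 40.0
[ 4.02281045 -2.49063291  0.76601773] [-0.34153568 -0.58046919  0.73832637] (array([ 5.e-04, -6.e-04, -1.e+00]), np.float64(-66.637393000035))
```

Snug: the torque rose quickly from 0.05 to about 0.5–0.7 N m, with the ring at home height (0.2772). Letting go and lifting clear.

```bash
python3 -m jog '[0,0,0,0,0,0,0.75,0,0,0,0,0,0,0.9,0,0,0,0,0,0,1,0,0,0,0,0,0,1,0,0,0,0,0,0,1]' && python3 -m jog '[0,0,-5,0,0,0,1,0,0,-15,0,0,0,1,0,0,-30,0,0,0,1,0,0,-30,0,0,0,1,0,0,-20,0,0,0,1]' && python3 -m jog '[-35,20,0,0,0,0,1,-35,20,0,0,0,0,1,-35,20,0,0,0,0,1,-35,20,0,0,0,0,1,-35,20,0,0,0,0,1]' && python3 -m jog '[-30,10,0,0,0,0,1,0,0,0,0,0,0,1,0,0,0,0,0,0,1]'; python3 - <<'E'
from h import *
from station import r
s=r.get_state();print(s['contact_force'],s["tcp_pos"])
d={n:r.grab_frame(n) for n in("scene","top")};pickle.dump(d,open("f5.pkl","wb"))
c=lambda n,u,v,w,h,k:cv2.resize(d[n]["pixels"][v:v+h,u:u+w,::-1],None,fx=k,fy=k,interpolation=cv2.INTER_CUBIC)
cv2.imwrite("pics/g.png",np.hstack([c("scene",290,200,60,75,7),c("top",285,180,54,75,7)]))
E
```

```text
time_s: 28.55
tcp_pos: [0.5667, 0.0489, 0.277]
ee_rot: [-3.077, -0.631, 0.001]
contact_force: [0.4, -0.6, -0.0]
grip_width: 0.0918
grip_force: 0.0
time_s: 29.05
tcp_pos: [0.5669, 0.0489, 0.3796]
ee_rot: [3.077, 0.63, 0.003]
contact_force: [-0.0, -0.3, -1.0]
grip_width: 0.0935
grip_force: 0.0
time_s: 29.55
tcp_pos: [0.444, -0.1129, 0.3776]
ee_rot: [3.077, 0.631, 0.001]
contact_force: [0.0, 0.2, 0.0]
grip_width: 0.0933
grip_force: 0.0
time_s: 29.85
tcp_pos: [0.4215, -0.1331, 0.3776]
ee_rot: [3.078, 0.628, 0.001]
contact_force: [-0.1, -0.1, 0.0]
grip_width: 0.0932
grip_force: 0.0
[-0.09303006 -0.13283403  0.04308314] [ 0.42148424 -0.133123    0.3776336 ]
```

View pics/g.png

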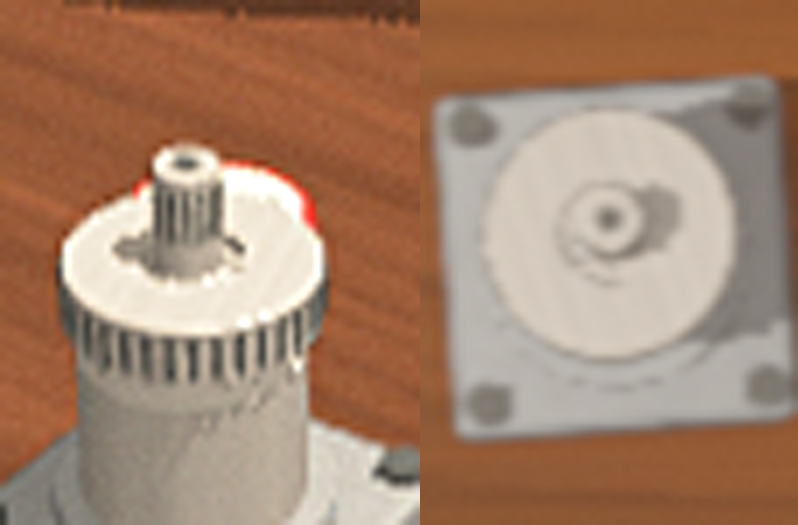

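The ring sits level and home on the vessel, the stem is centred in its hole, and the gripper is clear. Handing in.

```bash
python3 -c "
from station import r
print(r.close_job())"
```

```text
the job is handed in; nothing more can be done
None
```

The vessel is closed and handed in at about 30 s: the head is seated level and was released before the ring went on, and the ring is screwed home, but its last turn read about 0.74 N m against the half asked for.

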